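Draw a slipped adapter plate into line with a taper drift

TASK

The blue adapter plate on the sloping mount has slipped sideways, so its hole no longer lines up with the hole in the grey bed under it. Take the red-handled taper drift from the tool block, start its tip through both holes while they are still out of line, and push it down along the sloping hole until its collar is home on the blue plate, so that the taper (not the gripper) draws the plate into line. Leave the drift there, let go, and leave the yellow-handled straight pin in the block and everything else where it stands.

Things in the scene. Friction and masses are not known exactly. Their poses are not given: they have to be found in the camera images.
- mount: Fixed aluminium mount, foot 150 x 130 x 8 mm, about 135 mm tall at its far edge, with a sloping top. Origin: centre of its underside; z up; low edge to its -x, high edge to +x, yaw -0.2 to 0.4 rad. Under the bed it is open for the drift's tip to come out.
- bed: Grey plate fixed on the mount, 130 (x, up the slope) x 120 (y, level) x 10 mm, its z leaning 25 degrees from vertical to the mount's low side. Origin: centre of its 20 mm through hole at the upper face, 95 mm above the worktop; z out along the hole. The plate spans z -10 to 0 mm. Rails at |x| = 47 to 63 mm rise to z = 13 mm; nothing else stands above the blue plate.
- adapter (a joint): Sideways slide of the blue adapter plate (101 x 86 x 8 mm) on the bed, m along the bed's y axis. 0: the two holes in line; starts at +0.0045 to +0.0070; range +-0.012. It slides against about 2 N friction and stays where left. White marks on plate and rails meet when in line.
- adapter_hole (a point): Centre of the blue plate's 20 mm through hole at its upper face, 8 mm above the bed's upper face along the hole axis. Axes as the bed's. The mouths of both holes have 1.5 mm chamfers.
- tool_block: Fixed grey plastic block 70 x 150 x 70 mm with two upright 20.5 mm bores right through it at y = -37.5 and +37.5 mm; the drift stands in one and the straight pin in the other (either way round). Origin: centre of its underside on the worktop; z up.
- drift: Steel taper drift, 150 g. Origin: on its axis at the collar's underside; z to the handle. Collar 29 mm dia, z 0 to 5 mm; round red handle 24 mm dia, z 5 to 62 mm. Below: shank 18 mm dia to z -24, then taper to 6 mm dia at -62, tip end -64. Starts upright in the block, collar on its top (70 mm up). Home: collar underside at z = 8 mm in the bed's frame. A 5 to 15 N push drives it in.
- drift_tip (a point): Tip end of the taper drift, on its axis 64 mm below its origin.
- plain_pin: Loose straight steel pin with a yellow round handle, same handle, collar and lengths as the drift, but its 18 mm shank is straight to its blunt end, so it cannot enter holes that are out of line. Origin and axes as the drift's. It stays in the block.
- flask: Bystander, loose: conical glass flask, 100 mm across, 146 mm tall, origin at the centre of its underside.
- tape: Bystander, loose: roll of yellowish tape lying flat, 70 x 73 x 20 mm, origin at the centre of its underside.
- timer: Bystander, loose: white bench timer lying flat, 66 x 66 x 20 mm, origin at the centre of its underside.
- vial: Bystander, loose: small glass vial with a white cap, 27 mm across, 61 mm tall, origin at the centre of its underside.
Mind the look-alikes: they are no part of the job. Leave any green or white look-alike of the drift alone.

How it is judged (in metres and radians):
On the way:
1. the drift's tip is through the blue plate and in the bed's hole while the plate is still more than 3 mm out of line (z of drift_tip in the frame of bed between -0.045 and -0.002 m and x of drift_tip in the frame of bed between -0.01 and 0.01 m and y of drift_tip in the frame of bed between -0.01 and 0.01 m and value of joint adapter above 0.003 m), for 0.05 s.
At the end, for the whole second after the job is handed in: The drift is home through both holes: its collar within 4 mm of resting on the blue plate, its axis within 8 degrees of the hole axis, released and at rest; the plate is within 2.5 mm of in line; the straight pin is still in the block (moved less than 20 mm) (value of joint adapter between -0.0025 and 0.0025 m and z of drift in the frame of bed between 0.005 and 0.012 m and distance between drift and adapter_hole below 0.006 m and angle between the z axis of drift and the z axis of bed, either way round below 0.14 rad and linear speed of drift below 0.01 m/s and contact force between the fingers and drift below 0.1 N and distance of plain_pin from where it was at the start of the episode below 0.02 m); the robot touches nothing.
It fails at once if a bystander (flask, tape, timer or vial) is shifted by more than 30 mm, or the straight pin is pulled out (more than 30 mm) (distance of any of flask, tape, timer, vial, plain_pin from where it was at the start of the episode above 0.03 m).
It fails at once if the gripper pushes the blue plate itself (more than 3 N) (contact force between the fingers and adapter above 3 N).
It also fails if it takes over 42 s, if anything falls off the work surface, if the arm or the gripper's body presses on something with over 40 N, if the wrist force passes 120 N, or if a joint passes its speed limit or range.

ROBOT

A 6-joint arm with a two-finger parallel gripper is mounted at the origin on a cart in front of the work surface, level with it; the furniture and walls round the work are solid. World frame = base frame: x ahead of the robot, y to its left, z up, the work surface at z = 0. Lengths are in m, angles in degrees, forces in N, time in s.
With the tool pointing down it reaches from about 0.4 to 0.825 m from the base axis. Payload 7 kg.
Tool frame: the origin (TCP) lies at the very end of the fingers, on their centre line; the grasp point (between the pads) lies 19 mm behind it (r.hold_point_z is the distance from the TCP to the grasp point, in m); z points along the fingers, y is the line along which they close (so a half turn about z gives the same grasp; the last joint's range is limited). The gripper opens to 88 mm and grips with 3 to 60 N. Pads are 19 mm wide; open, the fingers measure 130 mm over their backs; the gripper's body (78 mm by 193 mm) begins 47 mm behind the grasp point.
Start: joints at [84.632, 20.546, 0.682, 0, -70.136, -16.507], TCP at [0.252, 0.626, 0.193] pointing down, gripper open.
Joint ranges: [-176.03, 176.03], [-82.01, 121.73], [-58.28, 71.71], [-173.87, 95.51], [-174.79, -0.11], [-173.66, 173.66]. Speed limits (degrees/s): [136.94, 136.94, 172.46, 180, 180, 180].

INTERFACE

Orientations are given as [roll, pitch, yaw] about the fixed x, y, z axes, in that order (R = Rz(yaw) Ry(pitch) Rx(roll)).
In Python, from plant import telemetry, vision, workorder, r gives the robot as it stands.
- The arm moves only by the tool move_arm, never from a script. Its argument "plan" is a list of rows, each a list of 7 numbers: the opening, from -1 (shut) to 1 (fully open), so that 0 is half open, then the shift along the world's x, y, z in m, then the turn, a rotation vector about the world's x, y, z in degrees. In form: [[fingers, dx, dy, dz, ax, ay, az], ...]. A call has 1 to 20 rows; each row shifts and turns the commanded pose from where the row before left it; what a row does not reach is not made up. A row lasts 1/8 s, in which the tool goes at most 62.5 mm and 10.7 degrees, less where a joint would pass 70% of its speed; a pose out of reach is approached as far as the arm can. A call is refused whole if a number of a shift passes 0.0625 or a number of a turn 10.7, either way. A call with a gripper value outside its range is refused whole. The fingers move at their own pace and stop on an object; "force" is the grip in N (left out, the last holds). Time passes only in rows, so rows that do not move let the fingers close. It gives the time, the measured TCP pose, the force, the opening and the grip force at its end, in the units of the state.
- telemetry.get_state(): the state, without advancing time (a new reading comes with each control period).
- vision.capture(name): name is "side" or "top"; returns a dict with "img" (420x560x3 uint8, red, green, blue), "depth" (420x560 float32, m along the optical axis (not along the pixel's ray), 0 where there is no reading), "intrinsics" (3x3 intrinsics, pixels), "D" ([k1, k2, p1, p2, k3] as OpenCV has them; the pictures are not rectified), "R" (3x3) and "t" (3): a world point X has camera coordinates R X + t. Camera axes: x right, y down, z forward; pixel columns grow to the right and rows downward; lengths in m; the calibration is good to about 2 mm. A picture is of the moment at which its call begins.
- workorder.close_job(): hands the job in; it is judged then, once.
The state is a dict: "time_s": time; "joints": joint angles; "qd": joint speeds; "joint_torque": joint torques, N m; "tcp_pos": TCP position; "eef_rot": TCP orientation; "contact_force": force on the tool from outside, world axes, zero at the start; "moment": the same for the moment, N m; "gripper_width": finger opening in m; "gripper_force": force on a finger pad.
Only numpy, scipy, OpenCV 4.12 (cv2) and the standard library are available. Lean on these libraries where they do the work, as an engineer would, in place of code of your own. Each camera call takes 0.05 s, during which the arm holds its last target. There are 200 camera calls.

## Working session

There is one attempt and no reset: what is moved stays moved. The work goes in short steps, Python scripts to look and compute and a tool call to move; the robot and the scene stay as the last step left them, time stands still between calls to the robot, and variables do not carry over. Pictures are saved under pics/ and viewed, at most 10 in all, crops included, and the job is handed in when it is done.

Besides the shell and the picture viewer there is one more tool, called after "Emit:" in YAML: its name, and indented under it one key for each argument. move_arm: Moves the arm, as the interface text tells. Its arguments: {"type":"object","properties":{"plan":{"type":"array"},"force":{"type":"number"}},"required":["plan"]}

```bash
mkdir -p pics
python3 - <<'E'
from plant import telemetry, vision, r
import cv2,numpy as np
print(telemetry.get_state(), r.hold_point_z)
for n in ("side","top"):
    c=vision.capture(n); cv2.imwrite(f"pics/{n}0.png",c["img"][...,::-1]); np.savez(f"{n}0.npz",**c)
    print(n,c["intrinsics"],c["D"],-c["R"].T@c["t"],c["R"][2])
E
```

```text
{'time_s': 0.0, 'joints': array([ 8.46315266e+01,  2.05916076e+01,  6.35098591e-01, -1.92715229e-02,
       -7.01367785e+01, -1.65072048e+01]), 'qd': array([-0.21716351, -0.09021514,  0.05361806,  0.03887995, -0.08199809,
       -0.00762323]), 'joint_torque': array([-2.26565724e-03, -5.82722390e+01,  2.93057907e+01,  6.99756503e+00,
        7.07566258e-03, -1.58204384e-04]), 'tcp_pos': array([0.25133029, 0.62588542, 0.19183353]), 'eef_rot': array([ 1.79905409e+02, -9.13891075e-03, -2.18822334e+01]), 'contact_force': array([ 0.76149512, -0.22799391, -0.69987164]), 'moment': array([-0.0695483 , -0.06717517, -0.0023901 ]), 'gripper_force': 0.0, 'gripper_width': 0.08745760257180382} 0.0188
side [[464.80397936   0.         276.0499601 ]
 [  0.         464.80397936 208.80047716]
 [  0.           0.           1.        ]] [-0.16238334  0.          0.          0.          0.        ] [ 0.09483542 -0.80431189  0.84471812] [ 0.33489075  0.69611445 -0.63503769]
top [[516.80688253   0.         275.14054985]
 [  0.         516.80688253 214.95210492]
 [  0.           0.           1.        ]] [0.03833775 0.         0.         0.         0.        ] [0.12775718 0.00617702 1.7674119 ] [ 0.22421373 -0.02015304 -0.9743316 ]
```

View pics/side0.png

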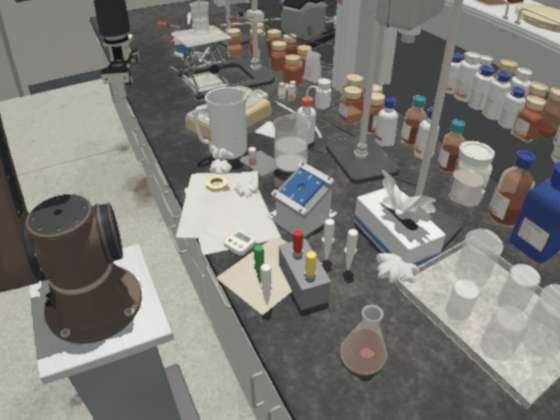

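View pics/top0.png

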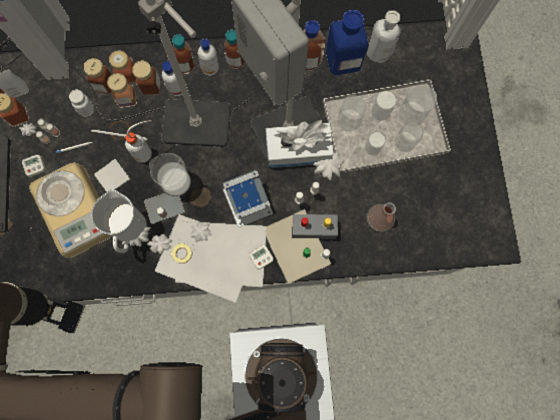

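The side view shows the red drift handle at (298,241), the yellow pin at (310,263) and the blue plate at (303,190). In the top view they are at (305,222), (328,222) and (246,197). Green and white look-alikes stand near the block. Next I'll enlarge the plate and block and measure them.

```bash
cat > h.py <<'E'
import numpy as np, cv2
def ray(c,uv):
    p=cv2.undistortPoints(np.array([[uv]],float),c["intrinsics"],c["D"])[0,0]
    d=c["R"].T@np.array([p[0],p[1],1]); return -c["R"].T@c["t"],d   # scaled: depth along axis
def onz(c,uv,z):
    o,d=ray(c,uv); return o+d*(z-o[2])/d[2]
def tri(c1,u1,c2,u2):
    (o1,d1),(o2,d2)=ray(c1,u1),ray(c2,u2)
    s=np.linalg.lstsq(np.c_[d1,-d2],o2-o1,rcond=None)[0]
    a,b=o1+s[0]*d1,o2+s[1]*d2; return (a+b)/2,np.linalg.norm(a-b)
def pts(c,m):
    v,u=np.nonzero(m&(c["depth"]>0)); 
    p=cv2.undistortPoints(np.c_[u,v].astype(float)[:,None],c["intrinsics"],c["D"])[:,0]
    z=c["depth"][v,u]; return (np.c_[p*z[:,None],z]-c["t"])@c["R"]
def proj(c,X):
    return cv2.projectPoints(np.atleast_2d(X).astype(float),cv2.Rodrigues(c["R"])[0],np.asarray(c["t"],float),c["intrinsics"],c["D"])[0][:,0]
def mask(c,lo,hi,roi):
    h=cv2.cvtColor(c["img"],cv2.COLOR_RGB2HSV); m=cv2.inRange(h,lo,hi)>0
    k=np.zeros_like(m); u0,u1,v0,v1=roi; k[v0:v1,u0:u1]=1; return m&k
E
cat > m.py <<'E'
from h import *
S,T=np.load("side0.npz"),np.load("top0.npz"); S,T=dict(S),dict(T)
for n,c,rb,rp in (("side",S,(285,325,225,280),(265,340,160,225)),("top",T,(295,340,210,235),(220,275,165,230))):
    for col,(lo,hi) in dict(red=((0,150,60),(6,255,255)),yel=((22,150,80),(32,255,255))).items():
        m=mask(c,lo,hi,rb); v,u=np.nonzero(m); P=pts(c,m)
        print(n,col,m.sum(),u.mean(),v.mean(),u.min(),u.max(),v.min(),v.max(),"pts",np.median(P,0),P.max(0))
    m=mask(c,(100,140,50),(125,255,255),rp); P=pts(c,m)
    ce=np.median(P,0); P=P[np.linalg.norm(P-ce,axis=1)<.09]
    n_=np.linalg.svd(P-P.mean(0),full_matrices=0)[2][2]; n_*=np.sign(n_[2])
    r_=np.abs((P-P.mean(0))@n_); P=P[r_<.006]; 
    n_=np.linalg.svd(P-P.mean(0),full_matrices=0)[2][2]; n_*=np.sign(n_[2])
    print(n,"plate",m.sum(),P.mean(0),n_,np.degrees(np.arccos(n_[2])),np.degrees(np.arctan2(-n_[1],-n_[0])))
    x0,x1,y0,y1=rp
    a=cv2.resize(c["img"][y0-5:y1+5,x0-5:x1+5],None,fx=6,fy=6,interpolation=cv2.INTER_CUBIC); cv2.imwrite(f"pics/{n}_plate.png",a[...,::-1])
E
python3 m.py
```

```text
side red 155 297.36129032258066 240.78709677419354 293 301 231 252 pts [ 0.47402789 -0.12747141  0.1140476 ] [ 0.48585751 -0.11431711  0.13390431]Traceback (most recent call last):
  File "m.py", line 5, in <module>
    m=mask(c,lo,hi,rb); v,u=np.nonzero(m); P=pts(c,m)
                                             ~~~^^^^^
  File "h.py", line 13, in pts
    p=cv2.undistortPoints(np.c_[u,v].astype(float)[:,None],c["intrinsics"],c["D"])[:,0]
      ~~~~~~~~~~~~~~~~~~~^^^^^^^^^^^^^^^^^^^^^^^^^^^^^^^^^^^^^^^^^^^^^^^^^^^^^^^^^
cv2.error: OpenCV(4.12.0) /io/opencv/modules/calib3d/src/undistort.dispatch.cpp:347: error: (-215:Assertion failed) CV_IS_MAT(_src) && CV_IS_MAT(_dst) && (_src->rows == 1 || _src->cols == 1) && (_dst->rows == 1 || _dst->cols == 1) && _src->cols + _src->rows - 1 == _dst->rows + _dst->cols - 1 && (CV_MAT_TYPE(_src->type) == CV_32FC2 || CV_MAT_TYPE(_src->type) == CV_64FC2) && (CV_MAT_TYPE(_dst->type) == CV_32FC2 || CV_MAT_TYPE(_dst->type) == CV_64FC2) in function 'cvUndistortPointsInternal'
```

```bash
sed -i 's/yel=((22,150,80)/yel=((18,110,70)/;s/(32,255,255)))/(35,255,255)))/' m.py; python3 m.py; python3 -c "
import cv2,numpy as np
a=cv2.imread('pics/side_plate.png');b=cv2.imread('pics/top_plate.png')
h=600;b=cv2.copyMakeBorder(b,0,max(0,a.shape[0]-b.shape[0]),0,0,0);a=cv2.copyMakeBorder(a,0,max(0,b.shape[0]-a.shape[0]),0,0,0)
c=np.hstack([a,b]);print(a.shape,b.shape,c.shape);cv2.imwrite('pics/both.png',cv2.resize(c,None,fx=800/c.shape[1],fy=800/c.shape[1]))"
```

```text
side red 155 297.36129032258066 240.78709677419354 293 301 231 252 pts [ 0.47402789 -0.12747141  0.1140476 ] [ 0.48585751 -0.11431711  0.13390431]
side yel 192 310.4479166666667 262.796875 306 316 252 274 pts [ 0.46710327 -0.20227514  0.1128121 ] [ 0.5540778  -0.07548496  0.13407743]
side plate 508 [0.58956188 0.0640333  0.10162426] [-0.40667279 -0.12005852  0.9056507 ] 25.08893526894901 16.44772919041117
top red 47 304.25531914893617 221.6595744680851 301 307 218 226 pts [ 0.47389964 -0.11996924  0.13308072] [ 0.48651496 -0.11067224  0.14000971]
top yel 55 327.0 222.0 324 330 218 226 pts [ 0.46711308 -0.1938376   0.12915116] [ 0.48052222 -0.18523171  0.14550145]
top plate 534 [0.58655437 0.0658621  0.10317724] [-0.41880989 -0.12042482  0.90005341] 25.83491133448708 16.04208855419963
(450, 510, 3) (450, 390, 3) (450, 900, 3)
```

View pics/both.png

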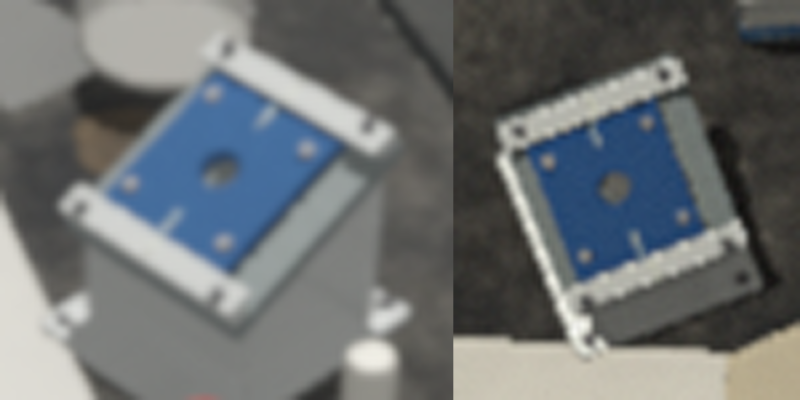

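The enlargement shows the plate hole at (221,170) in the side half and (615,188) in the top half, which is about (301.0,186.5) and (244.9,194.8) in full-image pixels. Bed yaw is about 16° and tilt about 25°, as expected. Next: hole centre, sideways offset, and the drift position.

```bash
cat > m2.py <<'E'
from h import *
S,T=dict(np.load("side0.npz")),dict(np.load("top0.npz"))
yaw=np.radians(16.2);t=np.radians(25)
ex=np.array([np.cos(t)*np.cos(yaw),np.cos(t)*np.sin(yaw),np.sin(t)]);ey=np.array([-np.sin(yaw),np.cos(yaw),0]);ez=np.cross(ex,ey)
H={}
for n,c,uv in (("side",S,(301,186.5)),("top",T,(244.9,194.8))):
    h=cv2.cvtColor(c["img"],cv2.COLOR_RGB2HSV)[...,1].astype(float)
    u0,v0=map(int,np.round(uv)); w=np.clip(170-h[v0-5:v0+6,u0-5:u0+6],0,None)
    vv,uu=np.mgrid[v0-5:v0+6,u0-5:u0+6]; yy=(uu-uv[0])**2+(vv-uv[1])**2<26; w=w*yy
    H[n]=((w*uu).sum()/w.sum(),(w*vv).sum()/w.sum()); 
    zh=.095+.008*np.cos(t); print(n,H[n],"on z=.102",onz(c,H[n],zh))
    m=mask(c,(100,140,50),(125,255,255),(265,340,160,225) if n=="side" else (220,275,165,230))
    # adapter outline by min-area rectangle of plane points
    k,l,st,_=cv2.connectedComponentsWithStats(m.astype(np.uint8)); i=1+st[1:,4].argmax()
    m=(l==i); v,u=np.nonzero(m); A=onz(c,H[n],zh); Q=[]
    for a,b in zip(u,v):
        o,d=ray(c,(a,b)); q=o+d*((A-o)@ez)/(d@ez)-A; Q.append([q@ex,q@ey])
    rc=cv2.minAreaRect(np.array(Q,np.float32)*1000); print(" plate rect rel. hole mm",rc)
print("tri",tri(S,H["side"],T,H["top"]))
# red handle
for lo,hi,nm in (((0,150,60),(6,255,255),"red"),((18,110,70),(35,255,255),"yel")):
    a=[]
    for c,rb in ((S,(285,325,225,280)),(T,(295,340,210,235))):
        m=mask(c,lo,hi,rb); k,l,st,ce=cv2.connectedComponentsWithStats(m.astype(np.uint8)); i=1+st[1:,4].argmax()
        print(nm,st[i],ce[i],onz(c,ce[i],.1035)); P=pts(c,(l==i)&(c["depth"]>0)); P=P[P[:,2]>.13];print("  top pts",len(P),P.mean(0) if len(P) else "")
# grey bed/rail bounds and offset
E
python3 m2.py
```

```text
side (np.float64(300.9023923444976), np.float64(186.87693779904305)) on z=.102 [0.58617051 0.06348723 0.10225046]
 plate rect rel. hole mm ((2.5085220336914062, -1.2240066528320312), (81.67703247070312, 80.35529327392578), 0.9254775643348694)
top (np.float64(244.87055507372074), np.float64(194.76821335646142)) on z=.102 [0.58830134 0.06653083 0.10225046]
 plate rect rel. hole mm ((-1.2052459716796875, -0.6600608825683594), (87.67821502685547, 82.63346862792969), 1.4489039182662964)
tri (array([0.58858953, 0.06678633, 0.09941548]), np.float64(0.0010063267779819296))
red [293 231   9  22 155] [297.36129032 240.78709677] [ 0.47929682 -0.11862086  0.1035    ]
  top pts 27 [ 0.47732609 -0.12292068  0.13159825]
red [301 218   7   9  47] [304.25531915 221.65957447] [ 0.47999327 -0.12190022  0.1035    ]
  top pts 27 [ 0.4780182  -0.12042479  0.13502527]
yel [306 252  11  23 192] [310.44791667 262.796875  ] [ 0.47227911 -0.19388009  0.1035    ]
  top pts 36 [ 0.47049489 -0.19688175  0.13150896]
yel [324 218   7   9  55] [327. 222.] [ 0.47255871 -0.19640573  0.1035    ]
  top pts 23 [ 0.47119561 -0.19556363  0.13598891]
```

Drift axis is about (0.479,-0.121) and the plate hole about (0.587,0.065,0.102). Bed yaw is about 17°. Moving above the drift.

Emit:
move_arm:
  plan:
    - [0.15,0,0,0.054,0,0,0]
    - [0.15,0,0,0.054,0,0,0]
    - [0.15,0.0175,-0.0575,0,0,0,3]
    - [0.15,0.0175,-0.0575,0,0,0,3]
    - [0.15,0.0175,-0.0575,0,0,0,3]
    - [0.15,0.0175,-0.0575,0,0,0,3]
    - [0.15,0.0175,-0.0575,0,0,0,3]
    - [0.15,0.0175,-0.0575,0,0,0,3]
    - [0.15,0.0175,-0.0575,0,0,0,3]
    - [0.15,0.0175,-0.0575,0,0,0,3]
    - [0.15,0.0175,-0.0575,0,0,0,3]
    - [0.15,0.0175,-0.0575,0,0,0,3]
    - [0.15,0.0175,-0.0575,0,0,0,3]
    - [0.15,0.0175,-0.0575,0,0,0,3]
    - [0.15,0.0175,-0.0575,0,0,0,3]
    - [0.15,0,0,-0.06,0,0,0]
    - [0.15,0,0,0,0,0,0]
  force: 30

```text
time_s: 2.22
tcp_pos: [0.4755, -0.122, 0.2366]
eef_rot: [-179.8, 0.5, 17.0]
contact_force: [-0.3, 0.3, 1.2]
gripper_width: 0.0505
gripper_force: 0.0
```

Emit:
move_arm:
  plan:
    - [0.15,0.0035,0,-0.04,0,0,0]
    - [0.15,0,0,-0.04,0,0,0]
    - [0.15,0,0,-0.03,0,0,0]
    - [0.15,0,0,-0.03,0,0,0]
    - [0.15,0,0,0,0,0,0]
    - [-1,0,0,0,0,0,0]
    - [-1,0,0,0,0,0,0]
    - [-1,0,0,0,0,0,0]
    - [-1,0,0,0,0,0,0]
  force: 30

```text
time_s: 3.35
tcp_pos: [0.4827, -0.1211, 0.1013]
eef_rot: [180.0, -0.0, 17.1]
contact_force: [0.1, -0.2, -0.2]
gripper_width: 0.0161
gripper_force: 0.0
```

Run:
```python
from plant import telemetry, vision
import cv2,numpy as np
s=telemetry.get_state(); print(s["tcp_pos"],s["gripper_width"],s["gripper_force"])
o=[]
for n,(x,y) in (("side",(240,190)),("top",(250,160))):
    c=vision.capture(n); np.savez(f"{n}1.npz",**c); o.append(cv2.resize(c["img"][y:y+100,x:x+100,::-1],(400,400),interpolation=cv2.INTER_CUBIC))
cv2.imwrite("pics/g1.png",np.hstack(o))
```

```text
[ 0.48271909 -0.12114495  0.1012745 ] 0.016135422517787195 0.0
```

View pics/g1.png

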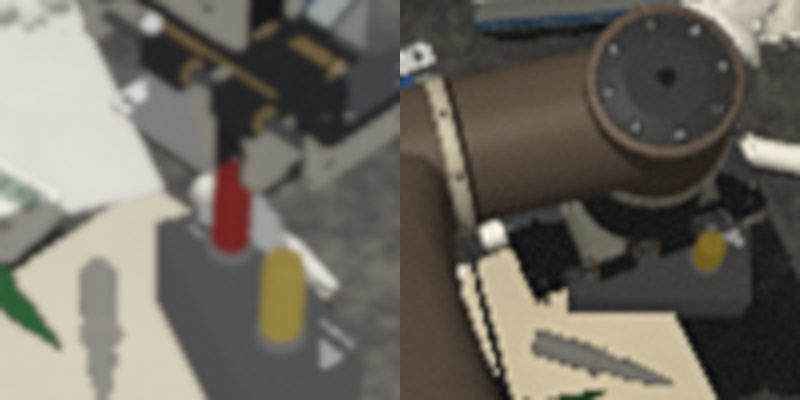

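The crop shows the red handle still in the block at side (297,241). The fingers have closed beside it instead of around it, ending near (298,230). I need to see why.

Run:
```python
from h import *
o=[]
for n in (0,1):
    c=dict(np.load(f"side{n}.npz")); o.append(cv2.resize(c["img"][150:300,220:350,::-1],(400,462),interpolation=cv2.INTER_CUBIC))
cv2.imwrite("pics/cmp.png",np.hstack(o))
for n in("side1","top1"):
    c=dict(np.load(n+".npz")); print(n,proj(c,[[.4827,-.1211,.1013],[.4827,-.1211,.12],[.479,-.121,.132],[.479,-.121,.075]]))
c=dict(np.load("side1.npz"));
for uv in((297,225),(306,228),(302,232)): 
    o_,d=ray(c,uv); print(uv,o_+d*c["depth"][uv[1],uv[0]])
```

```text
side1 [[299.13024388 241.69373644]
 [299.3734547  235.77466464]
 [298.07572812 232.35756039]
 [297.38759646 250.2498075 ]]
top1 [[303.89686004 221.02233476]
 [304.21424585 219.79832739]
 [304.50175695 220.1120608 ]
 [303.53900266 223.77948044]]
(297, 225) [ 0.47963604 -0.11361276  0.14822217]
(306, 228) [ 0.48165958 -0.15080688  0.16819073]
(302, 232) [ 0.47799652 -0.14049828  0.1494309 ]
```

View pics/cmp.png

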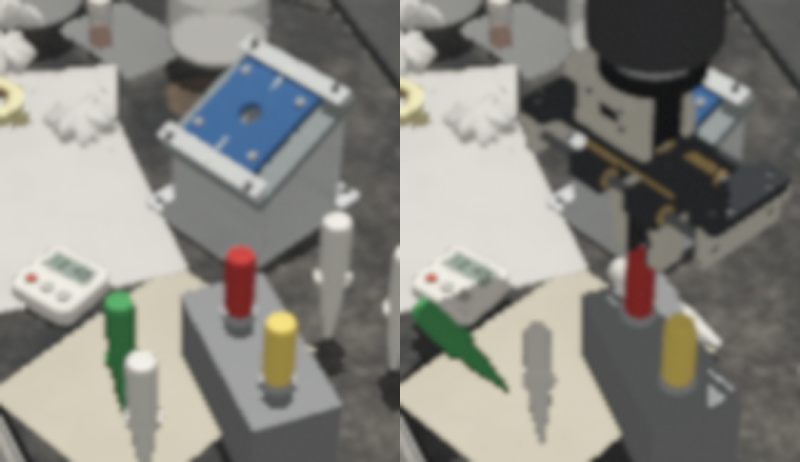

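Run:
```python
from plant import telemetry, vision
from h import *
s=telemetry.get_state(); print(s["tcp_pos"],s["joints"],s["gripper_width"],s["gripper_force"],s["contact_force"])
c=vision.capture("side"); np.savez("side2.npz",**c); s=telemetry.get_state(); print(s["tcp_pos"],s["gripper_width"],s["gripper_force"])
P=c["depth"]
for v in range(206,256,4):
    row=[]
    for u in range(288,318,4):
        o,d=ray(c,(u,v)); X=(o+d*P[v,u])*1000; row.append("%d,%d,%d"%tuple(X))
    print(v,row)
a=cv2.resize(c["img"][195:260,260:340,::-1],(800,650)[0:2] and (738,600),interpolation=cv2.INTER_CUBIC); cv2.imwrite("pics/c2.png",a)
```

```text
[ 0.48252552 -0.12117659  0.10095983] [ 8.57986179e+00  8.61100552e+00 -2.86711241e+01  1.29594297e-03
 -5.27038198e+01  9.85393280e+01] 0.007867920528676825 0.0 [-0.45165285  0.04522172 -0.79400791]
[ 0.48251968 -0.12120818  0.10088835] 0.004122817891888568 0.0
206 ['451,-121,219', '461,-121,215', '473,-116,208', '464,-150,235', '468,-160,241', '474,-166,243', '494,-149,224', '503,-151,223']
210 ['450,-124,211', '450,-141,223', '456,-148,226', '466,-147,222', '470,-157,228', '471,-172,238', '476,-179,242', '500,-157,217']
214 ['543,53,30', '448,-145,216', '451,-158,224', '459,-161,224', '466,-164,224', '476,-164,220', '475,-182,234', '475,-197,245']
218 ['545,56,13', '467,-111,172', '453,-155,210', '455,-168,220', '464,-169,217', '477,-164,209', '489,-159,200', '470,-207,244']
222 ['541,49,6', '467,-111,159', '472,-122,166', '457,-166,207', '466,-167,204', '468,-180,213', '472,-189,218', '467,-212,239']
226 ['532,30,9', '467,-111,148', '472,-122,155', '476,-133,161', '478,-147,173', '490,-144,165', '592,5,6', '468,-211,227']
230 ['528,22,3', '536,15,5', '472,-122,143', '476,-133,150', '480,-145,158', '492,-141,150', '584,-8,6', '468,-213,218']
234 ['523,12,0', '520,-15,23', '472,-123,131', '475,-136,141', '481,-143,144', '571,-10,-1', '580,-17,0', '468,-214,208']
238 ['508,-15,13', '515,-24,18', '470,-126,122', '479,-129,121', '516,-85,69', '563,-25,0', '573,-30,0', '583,-33,-1']
242 ['510,-13,-3', '483,-84,68', '469,-129,112', '479,-130,109', '508,-100,71', '556,-37,-1', '566,-43,0', '574,-49,0']
246 ['467,-94,70', '476,-98,71', '472,-124,94', '479,-131,97', '502,-109,69', '510,-115,70', '559,-54,-2', '566,-63,2']
250 ['461,-106,70', '468,-114,74', '471,-127,84', '480,-131,84', '496,-122,69', '505,-124,67', '538,-90,23', '562,-70,-4']
254 ['455,-117,70', '464,-121,68', '470,-130,74', '478,-134,75', '490,-132,67', '465,-192,132', '473,-195,131', '541,-104,20']
```

View pics/c2.png

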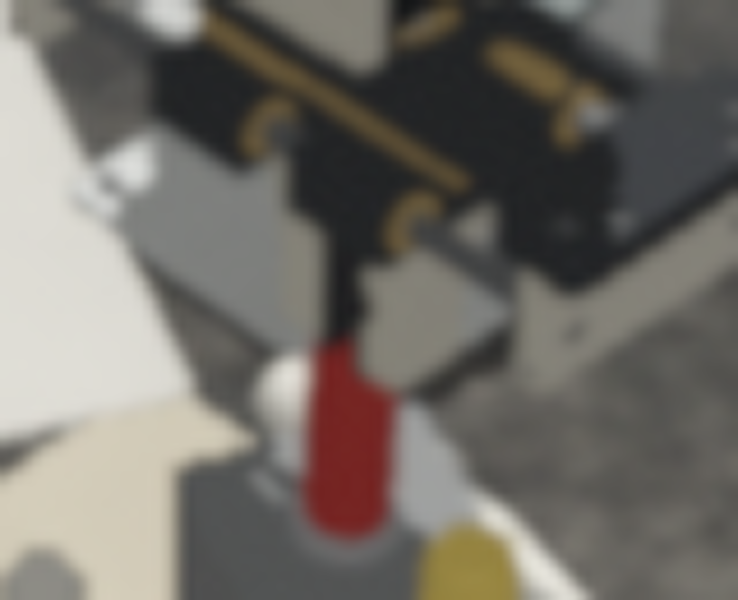

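The fingertips really end at about z = 0.137, just above the handle top, although the reported TCP z is 0.101. I trust the camera here because the block top correctly reads 0.070. So I'll open, go down about 38 mm and grip.

Emit:
move_arm:
  plan:
    - [0.15,0,0,0,0,0,0]
    - [0.15,0,0,0,0,0,0]
    - [0.15,0,0,0,0,0,0]
    - [0.15,0,0,0,0,0,0]
    - [0.15,0,0,0,0,0,0]
    - [0.15,-0.003,0,0,0,0,0]
    - [0.15,0,0,-0.012,0,0,0]
    - [0.15,0,0,-0.013,0,0,0]
    - [0.15,0,0,-0.013,0,0,0]
    - [-1,0,0,0,0,0,0]
    - [-1,0,0,0,0,0,0]
    - [-1,0,0,0,0,0,0]
    - [-1,0,0,0,0,0,0]
    - [-1,0,0,0,0,0,0]
  force: 30

```text
time_s: 5.25
tcp_pos: [0.4797, -0.1207, 0.0631]
eef_rot: [-180.0, -0.0, 17.1]
contact_force: [-1.1, 5.0, 2.7]
gripper_width: 0.0235
gripper_force: 29.9
```

Gripped: width 23.5 mm, 29.9 N. Lifting, tilting 25° and carrying it to above the plate hole.

Emit:
move_arm:
  plan:
    - [-1,0,0,0.02,0,0,0]
    - [-1,0,0,0.05,0,0,0]
    - [-1,0,0,0.05,0,0,0]
    - [-1,0,0,0.05,0,0,0]
    - [-1,0,0,0.03,0,0,0]
    - [-1,0.01,0.02,0,1.46,-4.78,0]
    - [-1,0.015,0.035,0,1.46,-4.78,0]
    - [-1,0.015,0.035,0,1.46,-4.78,0]
    - [-1,0.015,0.035,0,1.46,-4.78,0]
    - [-1,0.015,0.035,0,1.46,-4.78,0]
    - [-1,0.008,0.011,-0.02,0,0,0]
    - [-1,0,0,-0.02,0,0,0]
    - [-1,0,0,0,0,0,0]
    - [-1,0,0,0,0,0,0]
  force: 40

```text
time_s: 7.0
tcp_pos: [0.5579, 0.0497, 0.2236]
eef_rot: [179.9, -25.0, 17.1]
contact_force: [0.0, -0.3, -1.1]
gripper_width: 0.0232
gripper_force: 39.8
```

```bash
cat > look.py <<'E'
import sys
from plant import telemetry, vision
from h import *
k=sys.argv[1]; s=telemetry.get_state(); print(s["time_s"],s["tcp_pos"],s["eef_rot"],s["gripper_width"],s["gripper_force"],s["contact_force"])
o=[]
for n,(x,y) in (("side",(250,130)),("top",(195,145))):
    c=vision.capture(n); np.savez(f"{n}{k}.npz",**c); o.append(cv2.resize(c["img"][y:y+100,x:x+100,::-1],(400,400),interpolation=cv2.INTER_CUBIC))
cv2.imwrite(f"pics/l{k}.png",np.hstack(o))
E
python3 look.py 3
```

```text
7.0 [0.55786785 0.04968966 0.22361665] [179.91001746 -25.02827155  17.14295879] 0.023236355509349955 39.81334907468408 [ 0.01425133 -0.31223906 -1.12510506]
```

View pics/l3.png

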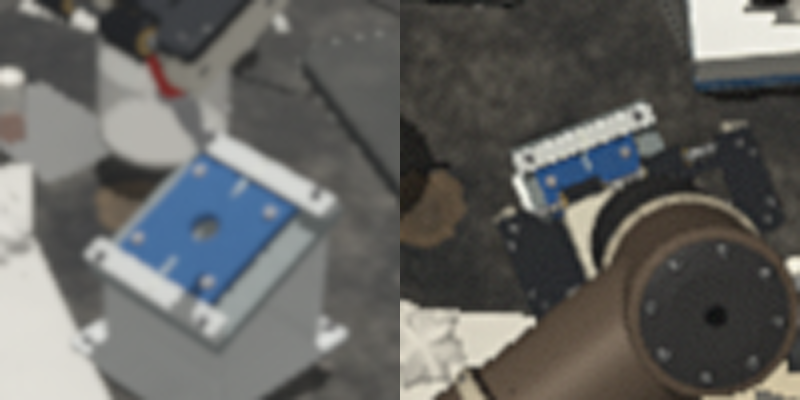

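The side half shows the held drift above the plate, with its red handle near (291,150) and its tip near (302,164). The top camera is blocked by the wrist. I'll measure the drift axis from the side-view depth.

Run:
```python
from h import *
c=dict(np.load("side3.npz")); 
for v in range(142,172,2):
    row=[]
    for u in range(284,308,2):
        o,d=ray(c,(u,v)); X=(o+d*c["depth"][v,u])*1000; row.append("%d,%d,%d"%tuple(X) if X[2]>130 and X[1]<90 and X[2]<270 else "-")
    print(v,row)
```

```text
142 ['-', '-', '-', '-', '-', '-', '-', '-', '-', '-', '-', '-']
144 ['-', '-', '529,32,268', '-', '-', '-', '-', '-', '-', '-', '-', '-']
146 ['-', '-', '532,37,258', '535,34,259', '-', '-', '-', '-', '-', '-', '-', '-']
148 ['-', '-', '535,43,249', '536,35,253', '534,21,261', '-', '-', '-', '-', '-', '-', '-']
150 ['-', '-', '-', '538,38,245', '541,34,246', '535,13,260', '-', '-', '-', '-', '-', '-']
152 ['-', '-', '-', '541,44,235', '543,38,238', '549,38,236', '-', '-', '-', '-', '-', '-']
154 ['-', '-', '-', '543,48,227', '546,42,229', '549,39,229', '552,34,232', '563,44,223', '-', '-', '-', '-']
156 ['-', '-', '-', '-', '-', '548,36,226', '556,41,221', '563,42,218', '-', '-', '-', '-']
158 ['-', '-', '-', '-', '-', '553,46,213', '556,40,215', '563,43,212', '-', '-', '-', '-']
160 ['-', '-', '-', '-', '-', '-', '559,46,206', '563,43,206', '573,50,199', '-', '-', '-']
162 ['-', '-', '-', '-', '-', '-', '-', '567,49,195', '572,48,194', '-', '-', '-']
164 ['-', '-', '-', '-', '-', '-', '-', '568,52,187', '572,48,189', '-', '-', '-']
166 ['-', '-', '-', '-', '-', '-', '-', '-', '575,53,178', '582,54,175', '-', '-']
168 ['-', '-', '-', '-', '-', '-', '-', '-', '-', '-', '-', '-']
170 ['-', '-', '-', '-', '-', '-', '-', '-', '-', '-', '-', '-']
```

```bash
cat > ax.py <<'E'
import sys
from h import *
c=dict(np.load(sys.argv[1])); tcp=np.array(eval(sys.argv[2])); yaw,t=np.radians([17.1,25.])
ez=np.array([-np.sin(t)*np.cos(yaw),-np.sin(t)*np.sin(yaw),np.cos(t)]); ey=np.array([-np.sin(yaw),np.cos(yaw),0]); ex=np.cross(ey,ez)
O=tcp+.007*ez; tip=O-.064*ez; print("nominal tip",tip)
cam=-c["R"].T@c["t"]; w=np.cross(ez,tip-cam); w/=np.linalg.norm(w)   # sideways of the view
v,u=np.mgrid[130:185,275:320]; u,v=u.ravel(),v.ravel()
R=[]
for a,b in zip(u,v):
    if c["depth"][b,a]<=0: continue
    o,d=ray(c,(a,b)); X=o+d*c["depth"][b,a]
    q=X-O; s=q@ez; r=np.linalg.norm(q-s*ez)
    if r<.02 and -.072<s<.03: R.append((s*1000,(q@w)*1000,a,b))
R=np.array(R); print("min s",np.sort(R[:,0])[:4],"sideways dir bed xyz",[round(float(w@e),2) for e in(ex,ey,ez)])
for lo in range(-70,30,8):
    k=R[(R[:,0]>=lo)&(R[:,0]<lo+8)]
    if len(k): print(lo,len(k),"lateral min/max/mean %.1f %.1f %.1f"%(k[:,1].min(),k[:,1].max(),k[:,1].mean()))
h=np.array([.5862,.0635,.1023]); q=tip-h; print("nominal tip rel. side hole in bed mm",1000*np.array([q@ex,q@ey,q@ez]))
E
python3 ax.py side3.npz "[.5579,.0497,.2236]"
```

```text
nominal tip [0.58092433 0.05678321 0.17194046]
min s [-64.07044737 -60.57262589 -59.28514849 -57.2561004 ] sideways dir bed xyz [-0.88, 0.47, -0.0]
-70 1 lateral min/max/mean -2.0 -2.0 -2.0
-62 4 lateral min/max/mean -3.0 1.6 -0.4
-54 3 lateral min/max/mean -2.8 0.5 -1.3
-46 10 lateral min/max/mean -3.7 5.3 0.9
-38 7 lateral min/max/mean -5.7 4.2 -0.7
-30 9 lateral min/max/mean -4.5 6.7 1.3
-22 10 lateral min/max/mean -6.5 7.8 -0.1
-14 13 lateral min/max/mean -6.3 6.8 0.2
-6 4 lateral min/max/mean -4.0 6.9 2.5
2 24 lateral min/max/mean -2.8 12.7 4.9
10 7 lateral min/max/mean 2.8 9.4 6.1
18 11 lateral min/max/mean -0.4 9.5 5.3
26 3 lateral min/max/mean 1.9 9.7 4.9
nominal tip rel. side hole in bed mm [23.07135179 -4.8686024  66.08139355]
```

Emit:
move_arm:
  plan:
    - [-1,0,0.001,-0.017,0,0,0]
    - [-1,-0.001,0.001,-0.017,0,0,0]
    - [-1,0,0.001,-0.017,0,0,0]
    - [-1,0,0,0,0,0,0]
    - [-1,0,0,0,0,0,0]
  force: 40

```text
time_s: 7.72
tcp_pos: [0.5572, 0.053, 0.173]
eef_rot: [179.9, -25.1, 17.1]
contact_force: [-0.4, 0.6, -2.0]
gripper_width: 0.0234
gripper_force: 39.8
```

```bash
python3 look.py 4; python3 -c "
import cv2;a=cv2.imread('pics/l4.png');cv2.imwrite('pics/l4c.png',cv2.resize(a[:,:400],(600,600),interpolation=cv2.INTER_CUBIC))"
```

```text
7.725 [0.557235   0.05302432 0.17304085] [179.93054848 -25.0780496   17.14336988] 0.023425535154298956 39.813446894986555 [-0.40203139  0.55916519 -1.97057809]
```

View pics/l4c.png

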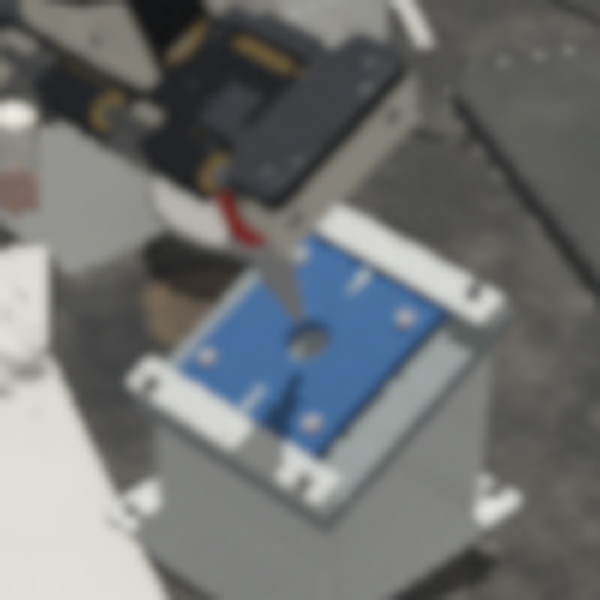

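The drift tip appears at side pixel about (300,183), just above the hole centred near (301.2,186.8). I'll check where the axis meets the plate.

Run:
```python
from h import *
c=dict(np.load("side4.npz")); yaw,t=np.radians([17.1,25.])
ez=np.array([-np.sin(t)*np.cos(yaw),-np.sin(t)*np.sin(yaw),np.cos(t)]); ey=np.array([-np.sin(yaw),np.cos(yaw),0]); ex=np.cross(ey,ez)
tip=np.array([.5572,.053,.173])-.057*ez
for s in (0,.015,.02,.025): print(s,proj(c,tip-s*ez),tip-s*ez)
p=tip-.021*ez
print("px per mm ex,ey,ez",[(proj(c,p+.01*e)-proj(c,p))/10 for e in(ex,ey,ez)])
# hole/bed visible geometry: grey strip edge of bed on -y side along the plate; column profile along ey through hole
A=np.array([.587,.065,.1023]); hv=cv2.cvtColor(c["img"],cv2.COLOR_RGB2HSV)
for xo in(-.033,-.022,.02):
    print(xo,[(int(y*1000),*map(int,hv[tuple(np.round(proj(c,A+xo*ex+y*ey)[0]).astype(int)[::-1])])) for y in np.arange(-.07,-.03,.002)])
```

```text
0 [[299.74719625 182.35327925]] [0.58022433 0.06008321 0.12134046]
0.015 [[301.27696661 185.52115339]] [0.58628336 0.06194721 0.10774584]
0.02 [[301.78026703 186.56370462]] [0.58830304 0.06256854 0.1032143 ]
0.025 [[302.28030444 187.59964798]] [0.59032272 0.06318988 0.09868276]
px per mm ex,ey,ez [array([[ 0.24288218, -0.26480442]]), array([[-0.26539041, -0.16295161]]), array([[-0.10085772, -0.20891037]])]
-0.033 [(-70, 85, 12, 130), (-68, 85, 10, 148), (-66, 85, 10, 148), (-64, 86, 11, 161), (-62, 86, 11, 161), (-60, 86, 11, 161), (-57, 86, 11, 162), (-55, 86, 11, 161), (-53, 81, 11, 161), (-51, 86, 11, 156), (-49, 93, 16, 146), (-47, 93, 16, 146), (-45, 107, 80, 115), (-43, 107, 80, 115), (-41, 107, 138, 139), (-39, 107, 138, 139), (-37, 107, 124, 146), (-35, 109, 39, 145), (-33, 109, 39, 145), (-31, 109, 37, 150), (-29, 108, 23, 165)]
-0.022 [(-70, 81, 14, 124), (-68, 81, 12, 144), (-66, 81, 12, 144), (-64, 81, 11, 160), (-62, 83, 13, 162), (-60, 83, 13, 162), (-57, 85, 10, 161), (-55, 85, 10, 161), (-53, 86, 11, 161), (-51, 86, 13, 158), (-49, 90, 12, 146), (-47, 90, 12, 146), (-45, 107, 67, 111), (-43, 107, 127, 114), (-41, 107, 143, 132), (-39, 106, 142, 147), (-37, 106, 142, 147), (-35, 106, 141, 156), (-33, 106, 141, 156), (-31, 106, 136, 157), (-29, 106, 140, 157)]
0.02 [(-70, 90, 11, 116), (-68, 86, 12, 152), (-66, 86, 12, 152), (-64, 81, 11, 160), (-62, 83, 13, 162), (-60, 81, 11, 162), (-57, 81, 11, 162), (-55, 81, 11, 162), (-53, 81, 11, 162), (-51, 86, 11, 159), (-49, 95, 22, 129), (-47, 95, 22, 129), (-45, 105, 60, 111), (-43, 106, 117, 111), (-41, 106, 143, 132), (-39, 106, 143, 132), (-37, 106, 143, 157), (-35, 106, 143, 157), (-33, 106, 141, 159), (-31, 106, 141, 159), (-29, 106, 141, 159)]
```

Emit:
move_arm:
  plan:
    - [-1,0.001,0,-0.0055,0,0,0]
    - [-1,0.002,0.001,-0.005,0,0,0]
    - [-1,0.0025,0.0005,-0.0055,0,0,0]
    - [-1,0.0025,0.001,-0.005,0,0,0]
    - [-1,0.0025,0.0005,-0.005,0,0,0]
    - [-1,0.0025,0.001,-0.005,0,0,0]
    - [-1,0,0,0,0,0,0]
    - [-1,0,0,0,0,0,0]
  force: 40

```text
time_s: 8.82
tcp_pos: [0.5695, 0.0569, 0.1408]
eef_rot: [179.9, -25.0, 17.1]
contact_force: [0.1, -0.8, -2.3]
gripper_width: 0.0232
gripper_force: 39.8
```

Emit:
move_arm:
  plan:
    - [-1,0.0016,0.0005,-0.0036,0,0,0]
    - [-1,0.0018,0,-0.0036,0,0,0]
    - [-1,0.0018,0,-0.0036,0,0,0]
    - [-1,0.0018,-0.0001,-0.0036,0,0,0]
    - [-1,0.0018,-0.0001,-0.0036,0,0,0]
    - [-1,0.0018,-0.0001,-0.0036,0,0,0]
    - [-1,0,0,0,0,0,0]
  force: 40

```text
time_s: 9.7
tcp_pos: [0.5804, 0.0572, 0.1189]
eef_rot: [179.9, -25.0, 17.1]
contact_force: [1.7, 1.9, -1.1]
gripper_width: 0.0236
gripper_force: 39.8
```

Emit:
move_arm:
  plan:
    - [-1,0.0016,0.0005,-0.0036,0,0,0]
    - [-1,0.0016,0.0005,-0.0036,0,0,0]
    - [-1,0.0016,0.0005,-0.0036,0,0,0]
    - [-1,0,0,0,0,0,0]

```text
time_s: 10.2
tcp_pos: [0.5854, 0.0596, 0.1082]
eef_rot: [180.0, -25.1, 17.2]
contact_force: [2.0, 9.0, -3.4]
gripper_width: 0.0236
gripper_force: 39.9
```

Emit:
move_arm:
  plan:
    - [-1,0,0.001,0,0,0,0]
    - [-1,0.0008,0.0003,-0.0018,0,0,0]
    - [-1,0.0008,0.0003,-0.0018,0,0,0]
    - [-1,0.0008,0.0002,-0.0018,0,0,0]
    - [-1,0,0,0,0,0,0]

```text
time_s: 10.82
tcp_pos: [0.5878, 0.0611, 0.1031]
eef_rot: [180.0, -25.1, 17.2]
contact_force: [0.3, 5.6, 0.0]
gripper_width: 0.0234
gripper_force: 39.9
```

Emit:
move_arm:
  plan:
    - [-1,0.0007,0.0008,-0.0018,0,0,0]
    - [-1,0.0008,0.0003,-0.0018,0,0,0]
    - [-1,0.0008,0.0002,-0.0018,0,0,0]
    - [-1,0.0004,0.0001,-0.0009,0,0,0]
    - [-1,0,0,0,0,0,0]

```text
time_s: 11.45
tcp_pos: [0.5905, 0.0622, 0.0968]
eef_rot: [179.9, -25.0, 17.2]
contact_force: [1.3, 5.4, 1.2]
gripper_width: 0.0234
gripper_force: 39.9
```

Emit:
move_arm:
  plan:
    - [-1,0.0004,0.0003,-0.0009,0,0,0]
    - [-1,0.0004,0.0002,-0.0009,0,0,0]
    - [-1,0.0004,0.0001,-0.0009,0,0,0]
    - [-1,0,0,0,0,0,0]

```text
time_s: 11.95
tcp_pos: [0.5918, 0.0628, 0.095]
eef_rot: [179.9, -25.1, 17.2]
contact_force: [-7.4, 5.5, 11.6]
gripper_width: 0.0236
gripper_force: 39.9
```

Axial force has risen to about 13 N at the expected depth, so the collar seems home. I'll look before letting go.

Emit:
move_arm:
  plan:
    - [-1,0.0004,0.0001,-0.0009,0,0,0]
    - [-1,0,0,0,0,0,0]

```text
time_s: 12.2
tcp_pos: [0.5921, 0.0629, 0.0949]
eef_rot: [179.9, -25.2, 17.2]
contact_force: [-15.1, 5.7, 22.1]
gripper_width: 0.023
gripper_force: 40.0
```

```bash
python3 look.py 5; python3 -c "
import cv2;a=cv2.imread('pics/l5.png');cv2.imwrite('pics/l5c.png',cv2.resize(a[:,:400],(600,600),interpolation=cv2.INTER_CUBIC))"
```

```text
12.2 [0.59212719 0.06291479 0.09490611] [179.94359656 -25.16350689  17.17235334] 0.0229758355065294 40.04093843861483 [-15.06399112   5.66129856  22.07892079]
```

View pics/l5c.png

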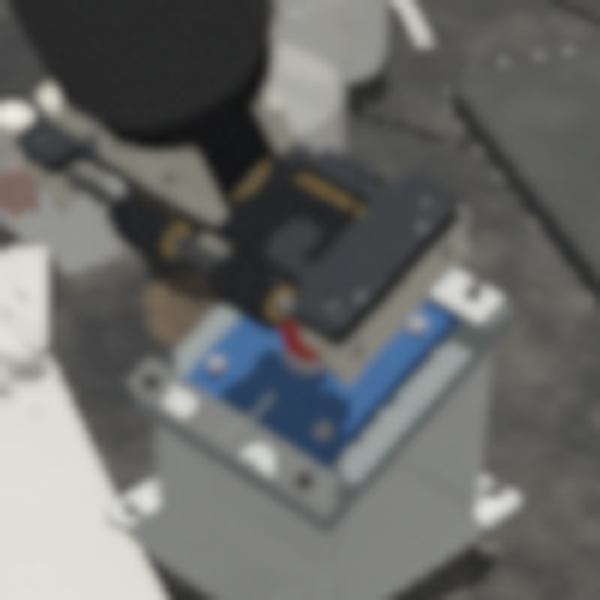

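The drift's collar sits on the blue plate at about (300,190) and the marks look in line. Letting go and backing off along the hole axis.

Emit:
move_arm:
  plan:
    - [-1,-0.0004,-0.0001,0.0009,0,0,0]
    - [0.15,0,0,0,0,0,0]
    - [0.15,0,0,0,0,0,0]
    - [0.15,0,0,0,0,0,0]
    - [0.15,0,0,0,0,0,0]
    - [0.15,0,0,0,0,0,0]
    - [0.15,-0.004,-0.0012,0.009,0,0,0]
    - [0.15,-0.008,-0.0025,0.018,0,0,0]
    - [0.15,-0.016,-0.005,0.036,0,0,0]
    - [0.15,-0.016,-0.005,0.036,0,0,0]
    - [0.15,-0.016,-0.005,0.036,0,0,0]
    - [0.15,-0.04,-0.04,0.03,0,0,0]
    - [0.15,-0.03,-0.06,0.02,0,0,0]
    - [0.15,0,-0.06,0,0,0,0]
    - [0.15,0,-0.06,0,0,0,0]
    - [0.15,0,-0.06,0,0,0,0]
    - [0.15,0,0,0,0,0,0]

```text
time_s: 14.42
tcp_pos: [0.4644, -0.2291, 0.276]
eef_rot: [180.0, -24.9, 16.6]
contact_force: [-0.1, 0.8, -0.3]
gripper_width: 0.0503
gripper_force: 0.0
```

```bash
python3 look.py 6
python3 - <<'E'
from h import *
yaw,t=np.radians([17.1,25.]); ez=np.array([-np.sin(t)*np.cos(yaw),-np.sin(t)*np.sin(yaw),np.cos(t)])
ey=np.array([-np.sin(yaw),np.cos(yaw),0]); ex=np.cross(ey,ez)
B=np.array([.5919,.0605,.0951])
for n,roi in(("side6",(270,330,150,215)),("top6",(220,275,165,230))):
    c=dict(np.load(n+".npz")); P=pts(c,mask(c,(0,150,50),(6,255,255),roi)); q=P-B
    if len(P): print(n,len(P),"handle s range mm",np.percentile(q@ez*1000,[2,98]),"mean xy",(q@ex).mean()*1000,(q@ey).mean()*1000)
E
```

```text
14.425 [ 0.46439754 -0.22911137  0.2760344 ] [179.98525715 -24.91318784  16.62573595] 0.05025041659047987 0.0 [-0.12156005  0.81921861 -0.30820798]Traceback (most recent call last):
  File "<stdin>", line 6, in <module>
  File "h.py", line 13, in pts
    p=cv2.undistortPoints(np.c_[u,v].astype(float)[:,None],c["intrinsics"],c["D"])[:,0]
      ~~~~~~~~~~~~~~~~~~~^^^^^^^^^^^^^^^^^^^^^^^^^^^^^^^^^^^^^^^^^^^^^^^^^^^^^^^^^
cv2.error: OpenCV(4.12.0) /io/opencv/modules/calib3d/src/undistort.dispatch.cpp:347: error: (-215:Assertion failed) CV_IS_MAT(_src) && CV_IS_MAT(_dst) && (_src->rows == 1 || _src->cols == 1) && (_dst->rows == 1 || _dst->cols == 1) && _src->cols + _src->rows - 1 == _dst->rows + _dst->cols - 1 && (CV_MAT_TYPE(_src->type) == CV_32FC2 || CV_MAT_TYPE(_src->type) == CV_64FC2) && (CV_MAT_TYPE(_dst->type) == CV_32FC2 || CV_MAT_TYPE(_dst->type) == CV_64FC2) in function 'cvUndistortPointsInternal'
```

View pics/l6.png

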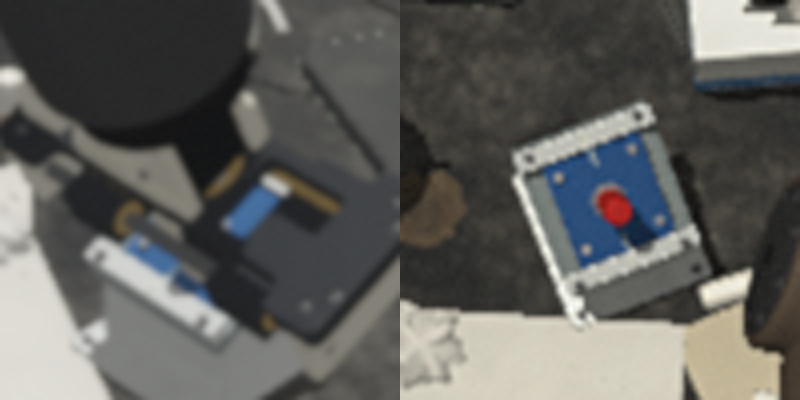

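The top half shows the drift standing in the plate at (249,197), collar on the plate and plate centred between the bed edges. The arm blocks the side view. One check of handle height from the top depth, and of the pin.

Run:
```python
from h import *
yaw,t=np.radians([17.1,25.]); ez=np.array([-np.sin(t)*np.cos(yaw),-np.sin(t)*np.sin(yaw),np.cos(t)])
ey=np.array([-np.sin(yaw),np.cos(yaw),0]); ex=np.cross(ey,ez)
B=np.array([.5919,.0605,.0951]); c=dict(np.load("top6.npz"))
P=pts(c,mask(c,(0,150,50),(6,255,255),(235,262,180,212))); q=P-B
print(len(P),"s mm",np.percentile(q@ez*1000,[2,50,98]),"xy",(q@ex).mean()*1000,(q@ey).mean()*1000)
hv=cv2.cvtColor(c["img"],cv2.COLOR_RGB2HSV); A=B+.008*ez
for x in(-.03,.03): print([(int(y*1000),int(hv[tuple(np.round(proj(c,A+x*ex+y*ey)[0]).astype(int)[::-1])][1])) for y in np.r_[-.05:-.034:.002,.034:.052:.002]])
```

```text
43 s mm [36.8190672  69.13308202 77.49239197] xy 2.919887206981747 1.5451700693174522
[(-50, 12), (-48, 12), (-46, 12), (-44, 86), (-41, 86), (-39, 157), (-37, 116), (-35, 31), (34, 15), (36, 36), (38, 36), (40, 149), (42, 67), (44, 36), (46, 12), (48, 12), (50, 14)]
[(-50, 14), (-48, 10), (-46, 10), (-44, 33), (-41, 86), (-39, 157), (-37, 88), (-35, 88), (34, 13), (36, 13), (38, 97), (40, 97), (42, 114), (44, 25), (46, 25), (48, 12), (50, 12)]
```

```bash
python3 -c "
from plant import workorder; print(workorder.close_job())"
```

```text
the job is handed in; nothing more can be done
None
```

The drift is home through both holes, the plate looks in line and the gripper is clear of it. The job is handed in (no verdict was returned), at about 14.5 s. Some green and white look-alikes had fallen over by the time of my first grip, which closed above the handle; I didn't see why they fell.

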